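Wedge the rocking gauge stand

TASK

The green gauge stand rocks, because its brass foot, at the corner the orange wedge points to, has lost its rubber pad. Using only the outside of the fingers, push the wedge along the bench, thin end first, under that foot until the stand no longer rocks: level, with all four feet bearing and the short one resting on the wedge; stop there and move clear. Do not pick up the wedge, do not touch the stand or shove it out of its place, and leave the tape roll, screw jar and oil bottle where they are.

Things in the scene. Friction and masses are not known exactly. Their poses are not given: they have to be found in the camera images.
- wedge: Loose orange wedge, 150 g, flat on the bench: 100 mm long (x), 46 mm wide (y). Origin: centre of its underside; +x to the thin end. Top rises from 1.5 mm at x = +50 mm to 14 mm at x = -35 mm (slope 0.15), then a butt block 16 mm high; push on its flat back at x = -50 mm. Starts pointing along the stand's +x within 15 deg, thin end 35 to 65 mm short of the short foot, its centre up to 20 mm aside.
- stand: Loose green gauge stand, 3 kg. Plate 180 x 180 mm, 24 to 46 mm above its long feet's level, on four feet 24 mm across at (+-70, +-70) mm; column with dial at (15, 53) mm, 0.24 m tall. Origin: centre of the plate at the level of the long feet's undersides; z up, +x away from the robot. Starts tipped 0.07 rad about the line foot_back_left to foot_front_right, short foot on the bench.
- short_foot (a point): Lowest point of the brass foot, 7 mm shorter than the others, at the stand's (-70, +70) mm: front left as the robot sees it. Level when the wedge lifts it 7 mm, at about x = +15 mm of the wedge (35 mm in from the thin end). Its load on the wedge is then a few N; pushed farther the load rises several-fold.
- foot_back_left (a point): lowest point of the black rubber foot at the stand's (+70, +70) mm
- foot_front_right (a point): lowest point of the black rubber foot at the stand's (-70, -70) mm
- foot_back_right (a point): lowest point of the black rubber foot at the stand's (+70, -70) mm, diagonally across from the short foot; 7 mm in the air at the start, on the bench (z = 0) when the stand is level
- tape: yellow roll of tape, 52 mm across, 19 mm high, bystander; origin at the centre of its underside
- jar: clear screw jar with a red lid, 45 mm across, 60 mm high, bystander; origin at the centre of its underside
- oiler: small yellow oil bottle with a black spout, 29 mm across, 86 mm high, bystander; origin at the centre of its underside

How it is judged:
At the end, for the whole second after the job is handed in: The short foot rests on the wedge's ramp (over its width, at least 1 N on it), each of the three rubber feet is within 1.5 mm of the bench, the stand is level within 0.02 rad, and stand and wedge are at rest (x of short_foot in the frame of wedge between -0.033 and 0.045 m and y of short_foot in the frame of wedge between -0.021 and 0.021 m and contact force between wedge and stand above 1 N and height (world z) of each of foot_back_right, foot_back_left, foot_front_right below 0.0015 m and angle between stand's own z axis and vertical below 0.02 rad and linear speed of each of stand, wedge below 0.01 m/s); the robot touches nothing.
It fails at once if the wedge is lifted off the bench (height (world z) of wedge above 0.01 m).
It fails at once if the stand is touched by the robot (contact force between any of the fingers, the arm and stand above 1 N).
It fails at once if the stand is shoved more than 25 mm out of its place (distance of stand from where it was at the start of the episode above 0.025 m).
It fails at once if the tape roll, screw jar or oil bottle is moved more than 15 mm (distance of any of tape, jar, oiler from where it was at the start of the episode above 0.015 m).
It also fails if it takes over 50 s, if anything falls off the work surface, if the arm or the gripper's body presses on something with over 40 N, if the wrist force passes 120 N, or if a joint passes its speed limit or range.

ROBOT

A 6-joint arm with a two-finger parallel gripper is mounted at the origin on a cart in front of the work surface, level with it; the furniture and walls round the work are solid. World frame = base frame: x ahead of the robot, y to its left, z up, the work surface at z = 0. Lengths are in m, angles in rad, forces in N, time in s.
With the tool pointing down it reaches from about 0.25 to 0.725 m from the base axis. Payload 4 kg.
Tool frame: the origin (TCP) lies at the very end of the fingers, on their centre line; the grasp point (between the pads) lies 19 mm behind it; z points along the fingers, y is the line along which they close (so a half turn about z gives the same grasp; the last joint's range is limited). The gripper opens to 85 mm and grips with 20 to 120 N. Pads are 22 mm wide; open, the fingers measure 114 mm over their backs; the gripper's body (76 mm by 85 mm) begins 54 mm behind the grasp point. The pads swing forward as they close: fully open they stand 13 mm farther back than shut.
Start: joints at [1.182, 0.241, 0.005, 1.335, 0, 1.571], TCP at [0.19, 0.463, 0.231] pointing down, gripper open.
Joint ranges: [-2.72, 2.72], [-1.05, 1.87], [-1.09, 1.28], [-1.99, 2.15], [-1.42, 1.44], [-3.14, 3.14]. Speed limits (rad/s): [2.79, 2.79, 3.14, 3.14, 3.14, 3.14].

INTERFACE

Orientations are given as a unit quaternion [x, y, z, w].
In Python, from workcell import bot, vision, workorder, boxes_of gives the robot as it stands.
- The arm moves only by the tool send_rows, never from a script. Its argument "motion" is text: rows parted by semicolons, each of 5 numbers parted by spaces: the closure, from -1 (fully open) to 1 (shut), so that 0 is half open, then the shift along the tool's x, y, z in cm, then the turn about the tool's z in rad. In form: claw x y z twist; .... A call has 1 to 5 rows; each row is the pose to reach, as a shift and turn from the pose commanded when the call began, along the tool's axes at that moment; what a row does not reach only later rows make up. A row lasts 1/10 s, in which the tool goes at most 50 mm and 8.59 degrees, less where a joint would pass 70% of its speed; a pose out of reach is approached as far as the arm can. A call with a gripper value outside its range is refused whole. The fingers move at their own pace and stop on an object; the grip force is fixed at half the most. Time passes only in rows, so rows that repeat a pose let the fingers close. It gives the time, the measured TCP pose, the force, the opening and the grip force at its end, in the units of the state.
- bot.get_obs(): the state, without advancing time (a new reading comes with each control period).
- vision.camera(name): name is "side" or "top"; returns the picture (384x512x3 uint8, red, green, blue); there is no depth.
- vision.camera_model(name): a dict with "fov_y" (degrees; the focal length in pixels is half the picture's height over the tangent of half this angle, whatever the lens; pixels are square), "cx", "cy" (the principal point, pixels), "world_from_camera" (4x4, takes a point from camera to world coordinates). Camera axes: x right, y down, z forward; pixel columns grow to the right and rows downward; lengths in m; the calibration is good to about 2 mm. A picture is of the moment at which its call begins. camera_model takes no time and is no camera call.
- workorder.job_done(): hands the job in; it is judged then, once.
Trained networks look in the newest picture that a camera, given by its name, has taken for a name from the list of things; names that differ only in an ending like _2 or _b are one class to them, and where a whole thing is asked for, a point or a joint stands for the part that bears it (a point fixed in the world has none). Each returns a list of dicts, best first, with "conf" (0 to 1); they miss things now and then, are a little off and sometimes report something else, mostly with a low value. They report only what shows in the picture. A call takes as long as a camera call.
- boxes_of(camera, target): "rect" ([centre column, centre row, width, height] in pixels, round what is visible of it).
The state is a dict: "clock": time; "joint_pos": joint angles; "joint_vel": joint speeds; "tau": joint torques, N m; "eef_pos": TCP position; "tool_rot": TCP orientation; "ft_force": force on the tool from outside, world axes, zero at the start; "ft_torque": the same for the moment, N m; "grip_width": finger opening in m; "grasp_force": force on a finger pad.
Only numpy, scipy, OpenCV 4.12 (cv2) and the standard library are available. Lean on these libraries where they do the work, as an engineer would, in place of code of your own. Each camera call takes 0.05 s, during which the arm holds its last target. There are 200 camera calls.

## Working session

There is one attempt and no reset: what is moved stays moved. The work goes in short steps, Python scripts to look and compute and a tool call to move; the robot and the scene stay as the last step left them, time stands still between calls to the robot, and variables do not carry over. Pictures are saved under pics/ and viewed, at most 10 in all, crops included, and the job is handed in when it is done.

Besides the shell and the picture viewer there is one more tool, called after ">>>" as name(argument=value, ...) on one line, values as JSON. send_rows: Moves the arm, as the interface text tells. Its arguments: {"type":"object","properties":{"motion":{"type":"string"}},"required":["motion"]}

```bash
mkdir -p pics; python3 - <<'E'
from workcell import bot, vision, workorder, boxes_of
import cv2
o=bot.get_obs()
for k in("clock","eef_pos","tool_rot","ft_force","grip_width"):print(k,o[k])
for c in("side","top"):
    im=vision.camera(c);cv2.imwrite(f"pics/{c}0.png",im[:,:,::-1])
    print(c,vision.camera_model(c))
    for t in("wedge","stand","short_foot","tape","jar","oiler"):
        print(t,[(d["rect"],d["conf"]) for d in boxes_of(c,t)][:2])
E
```

```text
clock 0.0
eef_pos [0.18928887 0.46209322 0.23039606]
tool_rot [ 1.93179748e-01  9.81162810e-01 -1.04023386e-03 -2.08994569e-04]
ft_force [ 0.85078407  0.03907743 -0.15379797]
grip_width 0.0852111258441153
side {'fov_y': 54.287251731172674, 'cx': 254.97208178227874, 'cy': 190.426672021919, 'world_from_camera': array([[-0.99978781, -0.00772838,  0.01909481,  0.57681879],
       [-0.02020369,  0.54872649, -0.83575777,  0.68829234],
       [-0.00401878, -0.83596621, -0.5487662 ,  0.5380817 ],
       [ 0.        ,  0.        ,  0.        ,  1.        ]])}
wedge [([298.5, 207.2, 39.7, 22.5], 0.85)]
stand [([238.6, 155.0, 82.1, 103.8], 0.58)]
short_foot [([240.3, 155.5, 88.6, 99.8], 0.84)]
tape [([310.0, 153.4, 20.4, 15.5], 0.62)]
jar [([268.4, 256.4, 25.9, 39.3], 0.8)]
oiler [([257.8, 278.9, 15.1, 32.5], 0.81), ([239.1, 155.6, 87.1, 103.2], 0.68)]
top {'fov_y': 51.87870504184151, 'cx': 248.50068494483867, 'cy': 192.8461982687112, 'world_from_camera': array([[-0.0040175 , -0.99088129,  0.13467786,  0.45856051],
       [-0.99997714,  0.00324829, -0.00593076, -0.04586585],
       [ 0.00543921, -0.1346986 , -0.99087169,  1.03817892],
       [ 0.        ,  0.        ,  0.        ,  1.        ]])}
wedge [([253.0, 237.8, 33.3, 42.8], 0.66)]
stand [([292.0, 182.8, 85.8, 87.4], 0.85)]
short_foot [([290.7, 180.2, 86.0, 87.2], 0.81)]
tape [([357.0, 256.5, 17.3, 22.8], 0.55)]
jar [([170.3, 206.9, 18.8, 23.1], 0.68), ([291.6, 180.8, 83.2, 80.9], 0.28)]
oiler [([148.4, 198.4, 15.5, 11.5], 0.66)]
```

```bash
python3 - <<'E'
import cv2
a=cv2.imread("pics/top0.png")[120:320,120:380];cv2.imwrite("pics/t1.png",cv2.resize(a,(780,600),interpolation=cv2.INTER_CUBIC))
a=cv2.imread("pics/side0.png")[100:300,160:420];cv2.imwrite("pics/s1.png",cv2.resize(a,(780,600),interpolation=cv2.INTER_CUBIC))
E
```

```text
(no output)
```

View pics/t1.png

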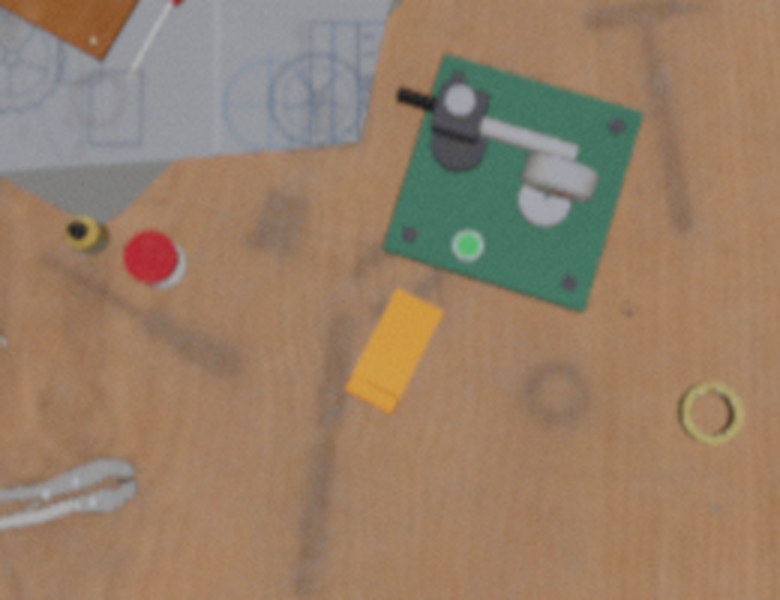

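View pics/s1.png

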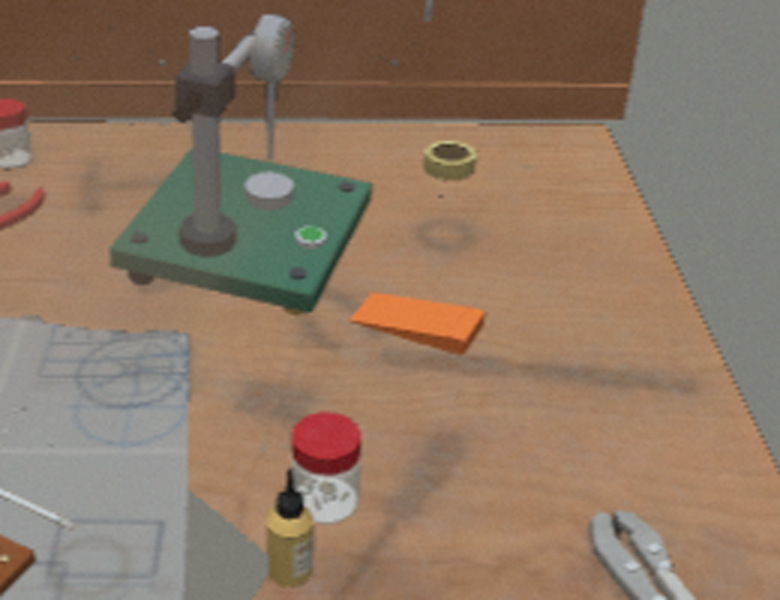

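The top crop shows the wedge, with its thin end at about (421,300) and back at (369,401), yawed more to the right than the stand. The stand's front-left bolt is at (408,234). The side crop shows the brass foot at (295,308), and the tape, jar and oiler are all well away from the wedge's path. Next I fit poses to the colour silhouettes.

```bash
cat > h.py <<'E'
import numpy as np, cv2
from workcell import bot, vision
from scipy.spatial.transform import Rotation as R
from scipy.optimize import minimize
S=4
def proj(P,c):
    m=vision.camera_model(c);T=np.linalg.inv(m["world_from_camera"])
    p=P@T[:3,:3].T+T[:3,3];f=192/np.tan(np.radians(m["fov_y"]/2))
    return p[:,:2]/p[:,2:]*f+[m["cx"],m["cy"]]
W=np.array([[x,y,z] for y in(-.023,.023) for x,z in((.05,0),(.05,.0015),(-.035,.014),(-.035,.016),(-.05,.016),(-.05,0))])
PL=np.array([[x,y,z] for x in(-.09,.09) for y in(-.09,.09) for z in(.024,.046)])
FT={"short":[-.07,.07,.007],"bl":[.07,.07,0],"fr":[-.07,-.07,0],"br":[.07,-.07,0]}
def place(P,v,tip=0.):
    return np.asarray(P)@(R.from_euler("z",v[2])*R.from_rotvec(np.array([1,1,0])/2**.5*-tip)).as_matrix().T+[v[0],v[1],0]
def mask(im,kind):
    h=cv2.cvtColor(im,cv2.COLOR_RGB2HSV)
    lo,hi=((8,190,120),(24,255,255)) if kind=="wedge" else ((60,80,30),(90,255,255))
    if kind=="wedge": lo=(5,200,130)
    m=cv2.inRange(h,lo,hi)
    n,l,st,_=cv2.connectedComponentsWithStats(m)
    return l,st,n
def sil(im,kind,box):
    l,st,n=mask(im,kind)
    m=(l>0).astype(np.uint8)*255
    b=np.zeros_like(m);cx,cy,w,hh=box;x0,x1,y0,y1=[int(t) for t in(cx-w/2-12,cx+w/2+12,cy-hh/2-12,cy+hh/2+12)]
    b[y0:y1,x0:x1]=m[y0:y1,x0:x1]
    n,l,st,_=cv2.connectedComponentsWithStats(b);i=1+np.argmax(st[1:,4])
    return (l==i).astype(np.uint8)*255
def fit(ms,P,v0,tip=0.,hull=False):
    big={}
    for c,m in ms.items():
        if hull:
            q=cv2.convexHull(cv2.findNonZero(m));m=cv2.fillConvexPoly(np.zeros_like(m),q,255)
        big[c]=cv2.resize(m,None,fx=S,fy=S,interpolation=cv2.INTER_LINEAR)>127
    def cost(v):
        t=0
        for c,b in big.items():
            p=(proj(place(P,v,tip),c)+.5)*S-.5
            q=cv2.convexHull(np.round(p*16).astype(np.int32))
            r=cv2.fillConvexPoly(np.zeros(b.shape,np.uint8),q,1,shift=4)>0
            t+=(r^b).sum()/b.sum()
        return t
    best=None
    for k in range(3):
        s=np.array([v0]+[np.array(v0)+d for d in np.diag([.012,.012,.15])*(-1)**k])
        o=minimize(cost,v0,method="Nelder-Mead",options=dict(initial_simplex=s,xatol=1e-4,fatol=1e-5))
        v0=o.x
    return o.x,o.fun
E
python3 - <<'E'
from h import *
t,s=[cv2.imread(f"pics/{c}0.png")[:,:,::-1].copy() for c in("top","side")]
mw={"top":sil(t,"wedge",(253,237.8,33,43)),"side":sil(s,"wedge",(298.5,207,40,22))}
ms={"top":sil(t,"stand",(292,182.8,86,87)),"side":sil(s,"stand",(240,175,88,60))}
cams=lambda m:[(m,"both"),({"top":m["top"]},"top"),({"side":m["side"]},"side")]
for m,n in cams(mw): 
    print("wedge",n,fit(m,W,[.41,-.05,-.4]))
for m,n in cams(ms):
    v,f=fit(m,PL,[.46,-.13,-.3],.07,True);print("stand",n,v,f)
    print({k:place([p],v,.07)[0].round(4) for k,p in FT.items()})
for k in mw: print(k,cv2.boundingRect(mw[k]),cv2.boundingRect(ms[k]))
E
```

```text
Traceback (most recent call last):
  File "h.py", line 27, in sil
    n,l,st,_=cv2.connectedComponentsWithStats(b);i=1+np.argmax(st[1:,4])
                                                     ~~~~~~~~~^^^^^^^^^^
ValueError: attempt to get argmax of an empty sequence
```

```bash
cat > f0.py <<'E'
from h import *
t,s=[cv2.imread(f"pics/{c}0.png")[:,:,::-1].copy() for c in("top","side")]
for im,p in((t,[(253,238),(246,250),(235,240),(265,200),(310,200)]),(s,[(300,205),(310,213),(290,225),(240,165),(220,190)])):
    h=cv2.cvtColor(im,cv2.COLOR_RGB2HSV);print([h[y,x].tolist() for x,y in p])
mw={"top":sil(t,"wedge",(253,237.8,33,43)),"side":sil(s,"wedge",(298.5,207,40,22))}
ms={"top":sil(t,"stand",(292,182.8,86,87)),"side":sil(s,"stand",(240,175,88,60))}
cams=lambda m:[(m,"both"),({"top":m["top"]},"top"),({"side":m["side"]},"side")]
for m,n in cams(mw): 
    print("wedge",n,fit(m,W,[.41,-.05,-.4]))
for m,n in cams(ms):
    v,f=fit(m,PL,[.46,-.13,-.3],.07,True);print("stand",n,v,f)
    print({k:place([p],v,.07)[0].round(4) for k,p in FT.items()})
for k in mw: print(k,cv2.boundingRect(mw[k]),cv2.boundingRect(ms[k]))
E
sed -i 's/^    if kind=="wedge": lo.*$//; s/(8,190,120)/(5,185,130)/' h.py; python3 f0.py
```

```text
[[18, 170, 206], [18, 180, 201], [13, 77, 139], [78, 105, 119], [79, 105, 117]]
[[12, 177, 227], [11, 187, 132], [14, 92, 163], [72, 60, 115], [43, 42, 86]]Traceback (most recent call last):
  File "f0.py", line 5, in <module>
    mw={"top":sil(t,"wedge",(253,237.8,33,43)),"side":sil(s,"wedge",(298.5,207,40,22))}
              ~~~^^^^^^^^^^^^^^^^^^^^^^^^^^^^^
  File "h.py", line 27, in sil
    n,l,st,_=cv2.connectedComponentsWithStats(b);i=1+np.argmax(st[1:,4])
                                                     ~~~~~~~~~^^^^^^^^^^
    return _wrapfunc(a, 'argmax', axis=axis, out=out, **kwds)
    return bound(*args, **kwds)
ValueError: attempt to get argmax of an empty sequence
```

```bash
sed -i 's/(5,185,130)/(5,128,90)/; s/(60,80,30)/(50,50,30)/' h.py; python3 f0.py
```

```text
[[18, 170, 206], [18, 180, 201], [13, 77, 139], [78, 105, 119], [79, 105, 117]]
[[12, 177, 227], [11, 187, 132], [14, 92, 163], [72, 60, 115], [43, 42, 86]]
wedge both (array([ 0.48604488, -0.05758726, -0.47671122]), np.float64(0.15989481231665148))
wedge top (array([ 0.48478245, -0.0577215 , -0.48121941]), np.float64(0.030470670881629785))
wedge side (array([ 0.48894527, -0.0568426 , -0.4867597 ]), np.float64(0.051000434971726835))
stand both [ 0.62961062 -0.16224054 -0.31771058] 0.16977916187087477
{'short': array([ 5.849e-01, -7.370e-02,  1.000e-04]), 'bl': array([ 0.718 , -0.1176, -0.    ]), 'fr': array([ 0.5412, -0.2069,  0.    ]), 'br': array([ 0.6741, -0.2504,  0.0069])}
stand top [ 0.6260331  -0.16099036 -1.88600645] 0.024313926647858426
{'short': array([ 7.145e-01, -1.160e-01,  1.000e-04]), 'bl': array([ 0.6709, -0.2492, -0.    ]), 'fr': array([ 0.5812, -0.0727,  0.    ]), 'br': array([ 0.538 , -0.2057,  0.0069])}
stand side [ 0.63213921 -0.1651736  -0.31922552] 0.13479948253557567
{'short': array([ 5.875e-01, -7.650e-02,  1.000e-04]), 'bl': array([ 0.7206, -0.1207, -0.    ]), 'fr': array([ 0.5437, -0.2097,  0.    ]), 'br': array([ 0.6765, -0.2534,  0.0069])}
top (235, 216, 33, 42) (248, 139, 86, 84)
side (277, 197, 45, 21) (200, 151, 83, 53)
```

```bash
cat >> h.py <<'E'
def go(x,y,z,head=None):
    "print shift (cm) along tool axes and twist to reach TCP x,y,z with tool-y heading (mod pi)"
    o=bot.get_obs();r=R.from_quat(o["tool_rot"]);M=r.as_matrix()
    h=np.arctan2(M[1,1],M[0,1]);tw=0
    if head is not None:
        tw=-((head-h+np.pi/2)%np.pi-np.pi/2)
    print("t",round(o["clock"],2),"p",o["eef_pos"].round(4),"head",round(h,3),"j",np.round(o["joint_pos"],2),"F",o["ft_force"].round(1),"w",round(o["grip_width"],3))
    print("shift cm",(M.T@(np.array([x,y,z])-o["eef_pos"])*100).round(2),"twist",round(tw,3),"alt",round(tw-np.sign(tw)*np.pi,3))
E
python3 -c "
from h import *
go(.4582,-.1135,.1,-.25)"
```

```text
t 0.7 p [0.1895 0.4627 0.2313] head 1.182 j [1.18 0.24 0.01 1.34 0.   1.57] F [0.5 0.2 0.2] w 0.085
shift cm [-46.7  -43.14  13.13] twist 1.432 alt -1.71
```

>>> send_rows(motion="1 -3.4 -3.1 0 0.1; 1 -6.8 -6.2 0 0.2; 1 -10.2 -9.3 0 0.3; 1 -13.6 -12.4 0 0.4; 1 -17 -15.5 0 0.5")

```text
clock: 1.2
eef_pos: [0.2885, 0.2533, 0.2315]
tool_rot: [0.431, 0.902, 0.0, 0.0]
ft_force: [0.8, 0.6, 0.1]
grip_width: 0.0126
grasp_force: 0.0
```

```bash
python3 -c "
from h import *
go(.4582,-.1135,.1,-.25)"
```

```text
t 1.2 p [0.2885 0.2533 0.2315] head 0.679 j [ 0.72  0.01 -0.26  1.3  -0.    1.61] F [0.8 0.6 0.1] w 0.013
shift cm [-39.2   -9.83  13.15] twist 0.929 alt -2.213
```

>>> send_rows(motion="1 -4.5 -1.1 0 0.1; 1 -9 -2.2 0 0.2; 1 -13.5 -3.3 0 0.3; 1 -18 -4.4 0 0.4; 1 -22 -5.5 0 0.5")

```text
clock: 1.7
eef_pos: [0.3848, 0.0473, 0.2317]
tool_rot: [0.642, 0.767, 0.001, 0.0]
ft_force: [1.4, 0.1, 0.2]
grip_width: -0.0
grasp_force: 0.0
```

```bash
python3 -c "
from h import *
go(.4582,-.1135,.1,-.25)"
```

```text
t 1.7 p [0.3848 0.0473 0.2317] head 0.177 j [ 0.12  0.02 -0.26  1.3  -0.    1.52] F [1.4 0.1 0.2] w -0.0
shift cm [-17.12   4.37  13.18] twist 0.427 alt -2.714
```

>>> send_rows(motion="1 -4 1 1 0.1; 1 -8 2 3 0.2; 1 -12 3 5 0.3; 1 -16 4 9 0.43; 1 -17.1 4.4 13.1 0.43")

```text
clock: 2.2
eef_pos: [0.4617, -0.1143, 0.1011]
tool_rot: [0.791, 0.612, 0.002, 0.003]
ft_force: [1.3, 0.7, -0.5]
grip_width: 0.0002
grasp_force: 0.0
```

```bash
python3 -c "
from h import *
go(.4582,-.1135,.012,-.25)"
```

```text
t 2.2 p [ 0.4617 -0.1143  0.1011] head -0.253 j [-0.24  0.29 -0.29  0.98 -0.    1.58] F [ 1.3  0.7 -0.5] w 0.0
shift cm [-0.01 -0.42  8.9 ] twist -0.003 alt 3.138
```

>>> send_rows(motion="1 0 -0.4 3 0; 1 0 -0.4 6 0; 1 0 -0.4 8.5 0; 1 0 -0.4 9.5 0; 1 0 -0.4 9.7 0")

```text
clock: 2.7
eef_pos: [0.4535, -0.1097, 0.0024]
tool_rot: [0.789, 0.614, -0.001, -0.001]
ft_force: [-0.6, -0.0, 0.6]
grip_width: 0.0002
grasp_force: 0.0
```

```bash
python3 - <<'E'
from h import *
go(.4668,-.0796,.004,-.25)
t=vision.camera("top");s=vision.camera("side")
a=np.vstack([cv2.resize(i[y:y+110,x:x+220],None,fx=2.7,fy=2.7,interpolation=2) for i,x,y in((t,160,160),(s,200,150))])
cv2.imwrite("pics/b.png",a[:,:,::-1])
E
```

```text
t 2.7 p [ 0.4535 -0.1097  0.0024] head -0.248 j [-0.24  0.42 -0.42  0.74  0.    1.58] F [-0.6 -0.   0.6] w 0.0
shift cm [ 3.24  0.55 -0.17] twist 0.002 alt -3.14
```

View pics/b.png

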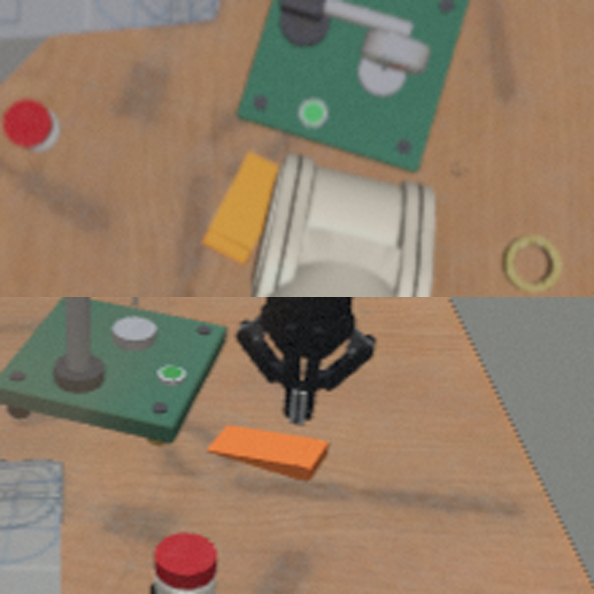

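The fingers stand just right of the wedge in both views, and the shut tip at (298,405) is about 20 mm wide. Now the side push.

>>> send_rows(motion="1 0 0.6 -0.1 0; 1 0.8 0.6 -0.1 0; 1 1.6 0.6 -0.1 0; 1 2.1 0.6 -0.1 0; 1 2.4 0.6 -0.1 0")

```text
clock: 3.3
eef_pos: [0.4663, -0.0874, 0.0046]
tool_rot: [0.789, 0.615, 0.0, 0.0]
ft_force: [-0.3, -0.9, 0.3]
grip_width: -0.0001
grasp_force: 0.4
```

>>> send_rows(motion="1 0.3 0 0 0; 1 0.6 0 0 0; 1 0.8 0 0 0; 1 0.8 0 0 0; 1 0.8 0 0 0")

```text
clock: 3.8
eef_pos: [0.468, -0.0802, 0.0042]
tool_rot: [0.789, 0.614, 0.0, -0.0]
ft_force: [-0.5, -0.1, -0.4]
grip_width: 0.0004
grasp_force: 0.0
```

```bash
cat >> h.py <<'E'
def look(name=None,crop=((160,160),(200,150)),cams=("top","side"),w0=(.487,-.057,-.3),tip=.07):
    from workcell import boxes_of
    for c,(x,y) in zip(("top","side"),crop):
        if c not in cams: continue
        im=vision.camera(c)
        if name: cv2.imwrite(f"pics/{name}_{c}.png",cv2.resize(im[y:y+110,x:x+220],None,fx=3,fy=3,interpolation=2)[:,:,::-1])
        p=proj(place(W,w0),c);ctr=p.mean(0)
        w,fw=fit({c:sil(im,"wedge",(ctr[0],ctr[1],50,50))},W,np.array(w0))
        v0=np.array([.627,-.161,-.316])
        p=proj(place(PL,v0,tip),c);ctr=p.mean(0)
        v,fv=fit({c:sil(im,"stand",(ctr[0],ctr[1],86,86 if c=="top" else 50))},PL,v0,tip,True)
        f=place([FT["short"]],v,tip)[0];d=f[:2]-w[:2];a=w[2]
        print(c,"w",w.round(4),round(fw,3),"s",v.round(4),round(fv,3),"foot",f.round(4),"in wedge mm",(1000*np.array([np.cos(a)*d[0]+np.sin(a)*d[1],-np.sin(a)*d[0]+np.cos(a)*d[1]])).round(1))
E
python3 -c "
from h import *
go(.4668,-.0796,.004,-.25)
look('c')"
```

```text
t 3.8 p [ 0.468  -0.0802  0.0042] head -0.248 j [-0.17  0.42 -0.4   0.75  0.    1.65] F [-0.5 -0.1 -0.4] w 0.0
shift cm [ 0.03 -0.13  0.02] twist 0.002 alt -3.14
top w [ 0.4916 -0.0317 -0.412 ] 19.014 s [ 0.6287 -0.1619 -0.3106] 0.03 foot [ 5.833e-01 -7.360e-02  1.000e-04] in wedge mm [100.8  -1.7]
side w [ 0.4907 -0.0481 -0.4667] 0.051 s [ 0.6321 -0.1636 -0.2927] 0.145 foot [ 5.851e-01 -7.620e-02  1.000e-04] in wedge mm [96.9 17.5]
```

>>> send_rows(motion="1 -1 0 0 0; 1 -1 0 -2 0; 1 -1 0 -5 -0.1; 0.5 -1 0 -6 -0.25; 0.5 -1 0 -6 -0.4")

```text
clock: 4.4
eef_pos: [0.4672, -0.0911, 0.0664]
tool_rot: [0.649, 0.761, 0.001, 0.002]
ft_force: [0.5, 0.3, -0.5]
grip_width: 0.0215
grasp_force: 0.0
```

```bash
python3 -c "
from h import *
go(.403,-.022,.06,1.27)"
```

```text
t 4.4 p [ 0.4672 -0.0911  0.0664] head 0.157 j [-0.19  0.33 -0.33  0.9  -0.    1.22] F [ 0.5  0.3 -0.5] w 0.021
shift cm [ 7.84 -5.25  0.6 ] twist -1.113 alt 2.029
```

>>> send_rows(motion="0.5 2 -2 0 -0.14; 0.5 4 -4 0 -0.28; 0.5 6 -5.2 0 -0.42; 0.5 7.8 -5.2 0 -0.56; 0.5 7.8 -5.2 0 -0.7")

```text
clock: 4.9
eef_pos: [0.4012, -0.02, 0.0643]
tool_rot: [0.348, 0.937, 0.0, -0.0]
ft_force: [0.2, -0.6, 0.3]
grip_width: 0.0214
grasp_force: 0.0
```

>>> send_rows(motion="0.5 0 0 0.5 -0.14; 0.5 0 0 0.6 -0.28; 0.5 0 0 0.6 -0.41; 0.5 0 0 0.6 -0.41; 0.5 0 0 0.6 -0.41")

```text
clock: 5.4
eef_pos: [0.4024, -0.0212, 0.0583]
tool_rot: [0.155, 0.988, -0.0, 0.0]
ft_force: [0.0, -0.4, 0.8]
grip_width: 0.0215
grasp_force: 0.0
```

```bash
python3 -c "
from h import *
go(.403,-.022,.004,1.27)
look('d')"
```

```text
t 5.4 p [ 0.4024 -0.0212  0.0583] head 1.259 j [-0.05  0.22 -0.52  0.83 -0.    0.26] F [ 0.  -0.4  0.8] w 0.022
shift cm [-0.08 -0.05  5.43] twist -0.011 alt 3.13
top w [ 0.4863 -0.0495 -0.4528] 0.039 s [ 0.6286 -0.1618 -0.3108] 0.032 foot [ 5.833e-01 -7.350e-02  1.000e-04] in wedge mm [97.7 20.8]
side w [ 0.4907 -0.0483 -0.4683] 0.053 s [ 0.6313 -0.1653 -0.3182] 0.164 foot [ 5.866e-01 -7.670e-02  1.000e-04] in wedge mm [98.5 17.9]
```

View pics/d_top.png

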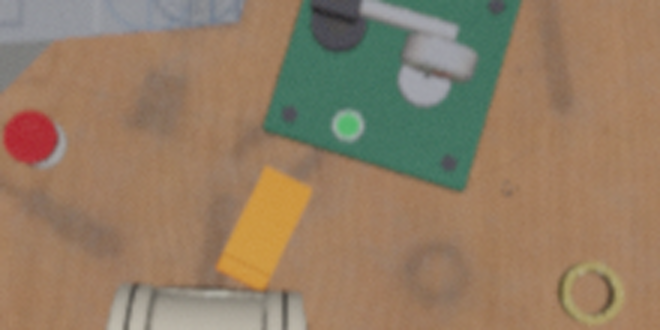

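Top view: the wedge is clear, with the thin end at (290,178) and butt at (243,275); the hand is behind it with its front edge at row 285. Now descend and push until it is aligned.

>>> send_rows(motion="0.5 0 0 3 -0.02; 0.5 0 0 4.8 -0.02; 0.5 0 0 5.4 -0.02; 0.5 0 0 5.4 -0.02; 0.5 -0.5 0 5.4 -0.02")

```text
clock: 6.0
eef_pos: [0.4071, -0.0223, 0.0047]
tool_rot: [0.144, 0.99, -0.0, -0.0]
ft_force: [0.4, 0.4, 0.4]
grip_width: 0.0213
grasp_force: 0.0
```

>>> send_rows(motion="0.5 -0.7 0 0 0; 0.5 -1.4 0 0 0; 0.5 -1.9 0 0 0; 0.5 -2.4 0 0 0; 0.5 -2.9 0 0 0")

```text
clock: 6.5
eef_pos: [0.435, -0.0307, 0.0043]
tool_rot: [0.144, 0.99, -0.0, -0.0]
ft_force: [-1.7, -0.7, 0.6]
grip_width: 0.0211
grasp_force: 0.5
```

```bash
python3 -c "
from h import *
go(.44,-.034,.004,1.28)
look('e')"
```

```text
t 6.5 p [ 0.435  -0.0307  0.0043] head 1.282 j [-0.07  0.36 -0.5   0.71 -0.    0.22] F [-1.7 -0.7  0.6] w 0.021
shift cm [-0.58 -0.17  0.03] twist 0.002 alt -3.14
top w [ 0.5118 -0.058  -0.4385] 0.741 s [ 0.6287 -0.1619 -0.3108] 0.03 foot [ 5.833e-01 -7.360e-02  1.000e-04] in wedge mm [71.3 16.3]
side w [ 0.498  -0.048  -0.4048] 0.076 s [ 0.6315 -0.1625 -0.284 ] 0.15 foot [ 5.837e-01 -7.550e-02  1.000e-04] in wedge mm [89.7  8.5]
```

>>> send_rows(motion="0.5 -0.2 0 0 0; 0.5 -0.4 0 0 0; 0.5 -0.6 0 0 0; 0.5 -0.8 0 0 0; 0.5 -0.8 0 0 0")

```text
clock: 7.1
eef_pos: [0.4431, -0.0329, 0.0043]
tool_rot: [0.144, 0.99, 0.0, 0.0]
ft_force: [-0.4, 0.9, -0.2]
grip_width: 0.0213
grasp_force: 0.0
```

```bash
python3 -c "
from h import *
go(.44,-.034,.004,1.28)
look('f',cams=('side',),w0=(.505,-.05,-.3))"
```

```text
t 7.1 p [ 0.4431 -0.0329  0.0043] head 1.282 j [-0.07  0.38 -0.48  0.71  0.    0.21] F [-0.4  0.9 -0.2] w 0.021
shift cm [ 0.27 -0.19  0.03] twist 0.002 alt -3.14
side w [ 0.5049 -0.0475 -0.3647] 0.08 s [ 0.6313 -0.1631 -0.2996] 0.146 foot [ 5.849e-01 -7.530e-02  1.000e-04] in wedge mm [84.7  2.5]
```

View pics/f_side.png

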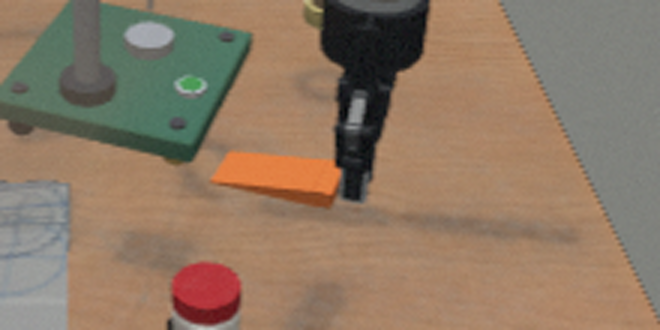

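>>> send_rows(motion="0.5 -0.6 0 0 0; 0.5 -1.2 0 0 0; 0.5 -1.8 0 0 0; 0.5 -2.4 0 0 0; 0.5 -2.8 0 0 0")

```text
clock: 7.65
eef_pos: [0.4704, -0.041, 0.0043]
tool_rot: [0.144, 0.99, 0.0, 0.0]
ft_force: [-1.1, 0.3, 0.9]
grip_width: 0.0215
grasp_force: 0.6
```

```bash
python3 -c "
from h import *
go(.44,-.034,.004,1.28)
look('g',w0=(.532,-.056,-.3),crop=((200,160),(200,150)))"
```

```text
t 7.65 p [ 0.4704 -0.041   0.0043] head 1.282 j [-0.09  0.42 -0.41  0.75  0.    0.2 ] F [-1.1  0.3  0.9] w 0.022
shift cm [ 3.11 -0.19  0.03] twist 0.002 alt -3.14
top w [ 0.5478 -0.0581 -0.3077] 2.842 s [ 0.6287 -0.1618 -0.3109] 0.032 foot [ 5.833e-01 -7.350e-02  1.000e-04] in wedge mm [38.5 -4. ]
side w [ 0.5325 -0.0522 -0.2893] 0.101 s [ 0.6316 -0.1644 -0.3074] 0.159 foot [ 5.86e-01 -7.62e-02  1.00e-04] in wedge mm [58.1 -7.8]
```

View pics/g_side.png

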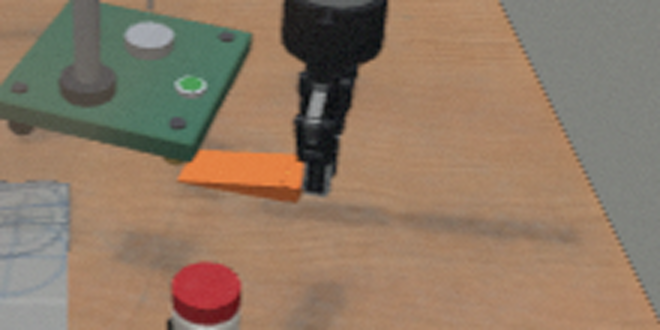

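>>> send_rows(motion="0.5 -0.6 -0.1 0 0.02; 0.5 -1.2 -0.2 0 0.04; 0.5 -1.8 -0.3 0 0.06; 0.5 -2.4 -0.35 0 0.07; 0.5 -2.8 -0.4 0 0.08")

```text
clock: 8.25
eef_pos: [0.495, -0.0527, 0.0039]
tool_rot: [0.184, 0.983, -0.0, -0.001]
ft_force: [-2.5, 1.2, -1.6]
grip_width: 0.021
grasp_force: 1.4
```

```bash
python3 -c "
from h import *
go(.44,-.034,.004,1.28)
look('i',w0=(.558,-.062,-.35),crop=((200,160),(200,150)))"
```

```text
t 8.25 p [ 0.495  -0.0527  0.0039] head 1.201 j [-0.11  0.46 -0.34  0.78 -0.    0.26] F [-2.5  1.2 -1.6] w 0.021
shift cm [ 5.81 -0.24 -0.  ] twist -0.079 alt 3.063Traceback (most recent call last):
  File "<string>", line 4, in <module>
    look('i',w0=(.558,-.062,-.35),crop=((200,160),(200,150)))
    ~~~~^^^^^^^^^^^^^^^^^^^^^^^^^^^^^^^^^^^^^^^^^^^^^^^^^^^^^
  File "h.py", line 64, in look
    w,fw=fit({c:sil(im,"wedge",(ctr[0],ctr[1],50,50))},W,np.array(w0))
                ~~~^^^^^^^^^^^^^^^^^^^^^^^^^^^^^^^^^^
  File "h.py", line 27, in sil
    n,l,st,_=cv2.connectedComponentsWithStats(b);i=1+np.argmax(st[1:,4])
                                                     ~~~~~~~~~^^^^^^^^^^
    return _wrapfunc(a, 'argmax', axis=axis, out=out, **kwds)
    return bound(*args, **kwds)
ValueError: attempt to get argmax of an empty sequence
```

```bash
cat >> h.py <<'E'
def tipfit(c="side"):
    im=vision.camera(c);v0=np.array([.6315,-.1645,-.312]) if c=="side" else np.array([.6287,-.1618,-.311])
    ctr=proj(place(PL,v0,.03),c).mean(0);m=sil(im,"stand",(*ctr,86,50 if c=="side" else 86))
    r=[(round(fit({c:m},PL,v0,t,True)[1],4),round(t,3)) for t in np.arange(-.03,.091,.015)]
    print(c,"tip",sorted(r)[:4])
E
python3 -c "
from h import *
look('i',w0=(.558,-.062,-.35),cams=('side',));tipfit()"
```

```text
side w [ 0.5577 -0.0666 -0.3273] 0.245 s [ 0.6306 -0.173  -0.3242] 0.215 foot [ 5.864e-01 -8.420e-02  1.000e-04] in wedge mm [32.8 -7.4]
side tip [(np.float64(0.1108), np.float64(-0.03)), (np.float64(0.1154), np.float64(-0.015)), (np.float64(0.1267), np.float64(0.0)), (np.float64(0.1399), np.float64(0.015))]
```

View pics/i_side.png

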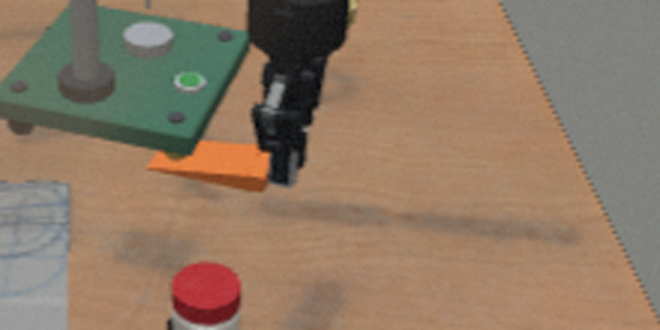

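The side view shows the brass foot at (178,153), about mid-width on the ramp, and the stand has begun to rise. About 17 mm remain, so I go on slowly.

>>> send_rows(motion="0.5 -0.3 0 0 0; 0.5 -0.6 0 0 0; 0.5 -0.9 0 0 0; 0.5 -1.2 0 0 0; 0.5 -1.2 0 0 0")

```text
clock: 8.9
eef_pos: [0.5074, -0.0574, 0.0044]
tool_rot: [0.184, 0.983, -0.0, 0.001]
ft_force: [-0.7, 0.9, 0.7]
grip_width: 0.0212
grasp_force: 0.7
```

```bash
cat >> h.py <<'E'
def rise():
    "side: pixel motion of plate patches against the first picture, vs model for the tip"
    a=cv2.imread("pics/side0.png");b=vision.camera("side")[:,:,::-1].copy()
    g=[cv2.cvtColor(i,cv2.COLOR_BGR2GRAY) for i in(a,b)]
    v=np.array([.6315,-.1645,-.312])
    P=np.array([[-.07,.07,.046],[.07,.07,.046],[-.07,-.07,.046]+[] ,[.07,-.07,.046],[-.035,.02,.046]])
    p0=proj(place(P,v,.07),"side")
    q,st,e=cv2.calcOpticalFlowPyrLK(g[0],g[1],p0.astype(np.float32)[:,None],None,winSize=(13,13),maxLevel=2)
    q=q[:,0]-p0
    print("flow",q.round(2).tolist(),"err",e.ravel().round(1))
    for t in(.035,.02,.01,0,-.01):print(t,(proj(place(P,v,t),"side")-p0).round(2).tolist())
E
python3 -c "
from h import *
go(.44,-.034,.004,1.2)
look('k',w0=(.567,-.069,-.33),cams=('side',));rise()"
```

```text
t 8.9 p [ 0.5074 -0.0574  0.0044] head 1.202 j [-0.11  0.48 -0.3   0.79 -0.    0.26] F [-0.7  0.9  0.7] w 0.021
shift cm [ 7.13 -0.25  0.03] twist 0.002 alt -3.14
side w [ 0.5678 -0.0719 -0.3475] 0.328 s [ 0.6292 -0.1709 -0.2507] 0.23 foot [ 5.786e-01 -8.550e-02  1.000e-04] in wedge mm [14.8 -9.1]
flow [[20.45, -37.74], [0.03, -0.5], [146.42, -153.88], [-0.96, 2.6], [-0.44, -1.8]] err [45.3  1.8 20.7  3.1  1.5]
0.035 [[-0.26, -1.51], [-0.22, -0.33], [-0.28, -0.28], [-0.19, 0.81], [-0.26, -0.76]]
0.02 [[-0.38, -2.16], [-0.31, -0.46], [-0.4, -0.4], [-0.27, 1.16], [-0.38, -1.09]]
0.01 [[-0.46, -2.59], [-0.37, -0.55], [-0.48, -0.47], [-0.31, 1.4], [-0.46, -1.3]]
0 [[-0.54, -3.03], [-0.44, -0.63], [-0.56, -0.55], [-0.36, 1.65], [-0.54, -1.51]]
-0.01 [[-0.63, -3.46], [-0.5, -0.72], [-0.64, -0.62], [-0.41, 1.89], [-0.62, -1.73]]
```

View pics/k_side.png

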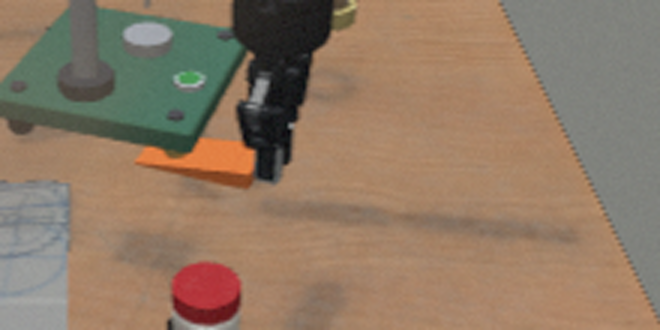

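The plate's bolt has risen about 2.7 px, which is close to level (the model gives 3.0). I push another 4 mm, then back off and look with both cameras.

>>> send_rows(motion="0.5 -0.2 0 0 0; 0.5 -0.4 0 0 0; 0.5 -0.4 0 0 0; 0.5 0.5 0 0 0; 0.5 2 0 0 0")

```text
clock: 9.5
eef_pos: [0.4897, -0.0502, 0.0048]
tool_rot: [0.184, 0.983, -0.0, 0.002]
ft_force: [-0.3, 0.5, 0.8]
grip_width: 0.0215
grasp_force: 0.0
```

>>> send_rows(motion="0.5 4 0 0 0; 0.5 7 0 -2 0; 0.5 10 0 -6 0; 0.5 12 0 -10 0; 0.5 12 0 -10 0")

```text
clock: 10.0
eef_pos: [0.3776, -0.0061, 0.1088]
tool_rot: [0.183, 0.983, 0.001, 0.005]
ft_force: [1.2, 0.4, 0.1]
grip_width: 0.0215
grasp_force: 0.0
```

```bash
python3 -c "
from h import *
go(.44,-.034,.004,1.2)
rise()
for t in (0.,.01):look('m',w0=(.571,-.073,-.33),tip=t,crop=((200,140),(170,120)))
"
```

```text
t 10.0 p [ 0.3776 -0.0061  0.1088] head 1.203 j [-0.02  0.1  -0.51  0.95 -0.    0.35] F [1.2 0.4 0.1] w 0.022
shift cm [-6.73 -0.4  10.55] twist 0.003 alt -3.139
flow [[-0.52, -2.84], [0.15, -0.47], [-0.74, -0.12], [-1.05, 3.06], [-0.57, -1.97]] err [3.3 3.  3.9 4.1 3.1]
0.035 [[-0.26, -1.51], [-0.22, -0.33], [-0.28, -0.28], [-0.19, 0.81], [-0.26, -0.76]]
0.02 [[-0.38, -2.16], [-0.31, -0.46], [-0.4, -0.4], [-0.27, 1.16], [-0.38, -1.09]]
0.01 [[-0.46, -2.59], [-0.37, -0.55], [-0.48, -0.47], [-0.31, 1.4], [-0.46, -1.3]]
0 [[-0.54, -3.03], [-0.44, -0.63], [-0.56, -0.55], [-0.36, 1.65], [-0.54, -1.51]]
-0.01 [[-0.63, -3.46], [-0.5, -0.72], [-0.64, -0.62], [-0.41, 1.89], [-0.62, -1.73]]
top w [ 0.5625 -0.0735 -0.3661] 0.935 s [ 0.6287 -0.162  -0.3135] 0.038 foot [ 0.5837 -0.0738  0.007 ] in wedge mm [19.9  7.3]
side w [ 0.569  -0.0727 -0.3606] 0.235 s [ 0.6308 -0.1642 -0.336 ] 0.158 foot [ 0.5878 -0.075   0.007 ] in wedge mm [18.4  4.5]
top w [ 0.5634 -0.0739 -0.3712] 0.936 s [ 0.6293 -0.1623 -0.3205] 0.038 foot [ 0.5849 -0.0737  0.006 ] in wedge mm [19.9  8. ]
side w [ 0.5689 -0.0726 -0.367 ] 0.234 s [ 0.6311 -0.166  -0.3225] 0.173 foot [ 0.5869 -0.0774  0.006 ] in wedge mm [18.5  2. ]
```

View pics/m_side.png

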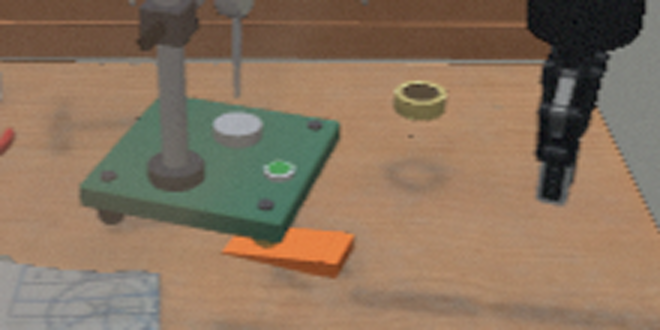

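The plate's bolt has risen 2.84 px against 3.03 for level, and the foot sits on the ramp at (268,240), at about x = 17 mm in the wedge frame. I nudge about 3 mm further so that it seats fully.

>>> send_rows(motion="0.5 -3 0.5 4 0; 0.5 -7 0.5 8 0; 0.5 -10 0.5 10 0; 0.5 -13 0.5 10 0; 0.5 -14 0.5 10 0")

```text
clock: 10.75
eef_pos: [0.5106, -0.0535, 0.0024]
tool_rot: [0.184, 0.983, -0.0, -0.0]
ft_force: [0.8, 0.9, 0.5]
grip_width: 0.0212
grasp_force: 0.0
```

>>> send_rows(motion="0.5 -0.3 0 0 0; 0.5 -0.5 0 0 0; 0.5 -0.7 0 0 0; 0.5 -0.7 0 0 0; 0.5 -0.7 0 0 0")

```text
clock: 11.25
eef_pos: [0.5117, -0.0541, 0.0034]
tool_rot: [0.183, 0.983, -0.0, -0.003]
ft_force: [-5.5, 1.7, -2.5]
grip_width: 0.0216
grasp_force: 2.7
```

>>> send_rows(motion="0.5 0.5 0 0 0; 0.5 3 0 0 0; 0.5 7 0 -3 0; 0.5 11 0 -7 0; 0.5 14 0 -10 0")

```text
clock: 11.75
eef_pos: [0.384, -0.004, 0.1059]
tool_rot: [0.183, 0.983, 0.0, 0.002]
ft_force: [1.6, 0.7, 0.7]
grip_width: 0.0212
grasp_force: 0.0
```

```bash
python3 -c "
from h import *
go(.44,-.034,.004,1.2)
rise();rise()
look('n',w0=(.571,-.073,-.36),tip=0.,crop=((200,140),(170,120)))
"
```

```text
t 11.75 p [ 0.384  -0.004   0.1059] head 1.202 j [-0.01  0.12 -0.5   0.95 -0.    0.36] F [1.6 0.7 0.7] w 0.021
shift cm [-6.27 -0.79 10.21] twist 0.002 alt -3.14
flow [[-0.55, -2.91], [0.12, -0.48], [-0.7, -0.11], [-1.09, 3.02], [-0.59, -2.01]] err [3.  2.8 3.7 4.2 2.7]
0.035 [[-0.26, -1.51], [-0.22, -0.33], [-0.28, -0.28], [-0.19, 0.81], [-0.26, -0.76]]
0.02 [[-0.38, -2.16], [-0.31, -0.46], [-0.4, -0.4], [-0.27, 1.16], [-0.38, -1.09]]
0.01 [[-0.46, -2.59], [-0.37, -0.55], [-0.48, -0.47], [-0.31, 1.4], [-0.46, -1.3]]
0 [[-0.54, -3.03], [-0.44, -0.63], [-0.56, -0.55], [-0.36, 1.65], [-0.54, -1.51]]
-0.01 [[-0.63, -3.46], [-0.5, -0.72], [-0.64, -0.62], [-0.41, 1.89], [-0.62, -1.73]]
flow [[-0.5, -2.91], [0.07, -0.44], [-0.69, -0.15], [-1.07, 3.07], [-0.59, -2.09]] err [3.1 2.9 3.7 4.2 3. ]
0.035 [[-0.26, -1.51], [-0.22, -0.33], [-0.28, -0.28], [-0.19, 0.81], [-0.26, -0.76]]
0.02 [[-0.38, -2.16], [-0.31, -0.46], [-0.4, -0.4], [-0.27, 1.16], [-0.38, -1.09]]
0.01 [[-0.46, -2.59], [-0.37, -0.55], [-0.48, -0.47], [-0.31, 1.4], [-0.46, -1.3]]
0 [[-0.54, -3.03], [-0.44, -0.63], [-0.56, -0.55], [-0.36, 1.65], [-0.54, -1.51]]
-0.01 [[-0.63, -3.46], [-0.5, -0.72], [-0.64, -0.62], [-0.41, 1.89], [-0.62, -1.73]]
top w [ 0.5608 -0.0731 -0.3722] 0.964 s [ 0.6289 -0.162  -0.3134] 0.036 foot [ 0.5839 -0.0738  0.007 ] in wedge mm [21.8  7.7]
side w [ 0.5691 -0.0731 -0.3671] 0.238 s [ 0.632  -0.1656 -0.3127] 0.179 foot [ 0.5869 -0.0775  0.007 ] in wedge mm [18.3  2.3]
```

View pics/n_side.png

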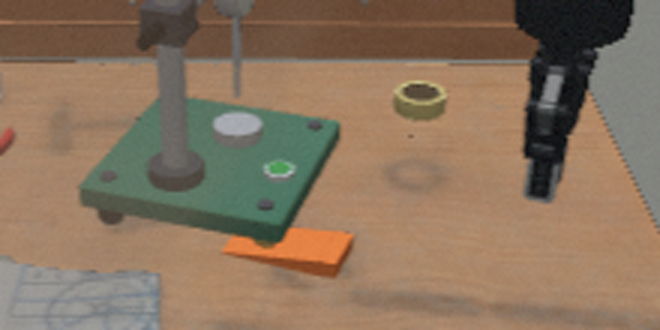

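The wedge resisted with about 6 N, against 2–3 N before, and the stand's tilt stopped changing. The stand is seated level on the ramp and the hand is clear, so I hand in.

```bash
python3 -c "
from workcell import workorder
print(workorder.job_done())"
```

```text
the job is handed in; nothing more can be done
None
```

I pushed the wedge under the brass foot until the camera showed the stand level and the push force rose to about 6 N; the hand is clear and the job is handed in, with no verdict shown.

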